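# Push the sample box down the loader lane

### The arm

A 7-joint arm with a two-finger parallel gripper is mounted at the origin on the work surface. World frame = base frame: x ahead of the robot, y to its left, z up, the work surface at z = 0. Lengths are in m, angles in rad, forces in N, time in s.
With the tool pointing down it reaches from about 0.425 to 0.825 m from the base axis. Payload 3.6 kg.
Tool frame: the origin (TCP) lies between the finger pads; the fingertips stand 19 mm ahead of it and the grasp point (between the pads) is the TCP; z points along the fingers, x is the direction in which the jaws open and shut, and the axes are right-handed (so a half turn about z gives the same grasp; the last joint's range is limited). The gripper opens to 85 mm and grips with 20 to 120 N. Pads are 22 mm wide; open, the fingers measure 114 mm over their backs; the gripper's body (76 mm by 85 mm) begins 54 mm behind the grasp point. The pads swing forward as they close: fully open they stand 13 mm farther back than shut.
Start: joints at [1.238, 0.615, -0.013, 1.423, 0.008, 1.103, -0.04], TCP at [0.196, -0.62, 0.25] pointing down, gripper open.
Joint ranges: [-3.12, 3.12], [-0.3, 2.06], [-1.34, 1.32], [0.26, 2.42], [-1.36, 4.5], [0.01, 1.98], [-2.84, 2.84]. Speed limits (rad/s): [2.79, 2.79, 3.14, 3.14, 3.14, 3.14, 3.14].

### API

Orientations are given as a unit quaternion [w, x, y, z].
In Python, from station import manip, ik, sense, cams gives the robot as it stands. Calls block until the motion is done:
- manip.move_ptp(position, orientation): joint-space move of the TCP to a pose.
- manip.move_linear(position, rotation=None, speed=0.15, max_force=None): straight line of the TCP; rotation=None keeps the orientation; speed is the mean speed in m/s. With max_force (N) it stops when the force on the tool has changed by that much, and returns True; else False.
- manip.move_j(angles): joint-space move.
- manip.gripper_to(opening, force=None): opening from 0.0 (shut) to 1.0 (fully open); force is the grip in N (None keeps the last); returns when the fingers have stopped.
- manip.hold(seconds).
- ik(position, orientation): joint angles nearest the present ones, or None.
- sense(): the state.
- cams.get_image(name): name is "side" or "top"; returns a dict with "pixels" (480x640x3 uint8, red, green, blue), "range_z" (480x640 float32, m along the optical axis (not along the pixel's ray), 0 where there is no reading), "fx", "fy", "cx", "cy" (pixels), "k1" (the pictures are not rectified: a ray, as slopes to the right and down, at radius r is drawn at 1 + k1 r^2 times it, then the intrinsics apply), "eye" and "orientation" of the camera in the world. Camera axes: x right, y down, z forward; pixel columns grow to the right and rows downward; lengths in m; the calibration is good to about 2 mm. A picture is of the moment at which its call begins.
A pose or a line that the arm cannot do raises manip.MotionError and nothing moves.
- manip.sign_off(): hands the job in, once; it reports no verdict.
The state is a dict: "time": time; "q": joint angles; "qvel": joint speeds; "effort": joint torques, N m; "eef_pos": TCP position; "eef_rot": TCP orientation; "ft_force": force on the tool from outside, world axes, zero at the start; "torque": the same for the moment, N m; "opening": opening from 0.0 (shut) to 1.0 (fully open).
Only numpy, scipy, OpenCV 4.12 (cv2) and the standard library are available. Lean on these libraries where they do the work, as an engineer would, in place of code of your own. Each camera call takes 0.05 s, during which the arm holds its last target.

### The job

Push the yellow sample box along the loading tray, down the lane between the two black guide rails, until it is fully home against the stop at the end; neither the box nor the robot may touch either rail, and the box is only pushed, never lifted or tipped. Then press the green button fully down to load it and let it come back up. Leave the red button and everything else on the table alone.

Things in the scene. Friction and masses are not known exactly. Their poses are not given: they have to be found in the camera images.
- tray: Fixed loading tray: a grey plate 250 mm (x) by 460 mm (y, from -240 to +220) by 10 mm thick, lying flat on the work surface. Origin on its underside, z up, plate top at z = 10 mm. The lane runs along the tray's +y, centred on its x = 0: the open blue apron (no rails) lies at y below -30 mm, two rails run from y = -30 to +190, 116 mm apart inside. A dark fixed end stop 116 mm wide, top at z = 45 mm, has its face at y = +190. The tray's place and yaw differ from run to run.
- box: Loose yellow lidded sample box, 100 mm wide (its x), 110 mm long (its y), 60 mm tall, 0.25 to 0.5 kg, slides on the plate. Origin at the centre of its underside, resting on the plate (z = 10 mm). It starts wholly on the blue apron, up to about 22 mm off the lane's centre line and turned up to about 0.2 rad. Its +y faces the lane (the black bar on its lid is at its +y side). Fully home, its origin is at tray y = +135 mm. In the lane it has 8 mm of room each side.
- rail_near: Black guide rail with a red strip on top, fixed to the tray on its -x side: 12 mm wide, 220 mm long, top 22 mm above the work surface. Origin at the centre of its underside. Its inner face lies at tray x = -58 mm. Not to be touched.
- rail_far: The same rail on the tray's +x side, inner face at tray x = +58 mm. Not to be touched.
- load (a joint): travel of the green button, m: 0 up, 0.006 fully down (about 5 N, springs back). Pressed straight down. The green and red buttons stand side by side, 80 mm apart, 42 to 50 mm beyond the stop end of the tray, at tray x = -40 and +40 mm; which is on which side differs.
- load_top (a point): centre of the top of the green button, 30 mm across, 22 mm above the work surface when up, in a round white housing 46 mm across and 12 mm tall, standing on the work surface; z up
- eject (a joint): travel of the red button, m: 0 up, 0.006 fully down. Not to be pressed.
- eject_top (a point): centre of the top of the red button, 30 mm across, 22 mm above the work surface when up, in a round white housing 46 mm across and 12 mm tall, standing on the work surface; z up
- vial_blue: small white vial with a blue cap, 24 mm across, 46 mm tall, standing on the tray plate outside the far rail; leave alone. Origin at the centre of its underside.
- vial_orange: small white vial with an orange cap, 24 mm across, 46 mm tall, standing on the tray plate outside the near rail; leave alone. Origin at the centre of its underside.
- spray_bottle: white spray bottle with red trigger head, 72 mm across, 198 mm tall; bystander. Origin at the centre of its underside.
- reagent_bottle: amber bottle with white cap, 68 mm across, 150 mm tall; bystander. Origin at the centre of its underside.
- wipe_jar: white jar with blue lid, 80 mm across, 130 mm tall; bystander. Origin at the centre of its underside.
- tube_rack: orange tube rack 70 x 150 mm, 71 mm tall with its capped tubes; bystander. Origin at the centre of its underside.
- spare_tray: empty open blue plastic tray 130 x 180 x 50 mm; bystander. Origin at the centre of its underside.

How it is judged:
By the outcome, as a careful person would: the job done as asked, in the order asked, and still so for the second after the job is handed in, with the robot touching nothing.
It also fails if it takes over 72 s, if anything falls off the work surface, if the arm or the gripper's body presses on something with over 40 N, if the wrist force passes 120 N, or if a joint passes its speed limit or range.

## Working session

There is one attempt and no reset: what is moved stays moved. The work goes in short steps, each a Python script; the robot and the scene stay as the last script left them, time stands still between calls to the robot, and variables do not carry over. Pictures are saved under pics/ and viewed, and the job is handed in when it is done.

```bash
ls; mkdir -p pics
python3 - <<'E'
from station import manip, ik, sense, cams
import cv2, numpy as np
for n in ("side","top"):
    d=cams.get_image(n); np.savez(f"{n}0.npz",**d)
    cv2.imwrite(f"pics/{n}0.png",d["pixels"][:,:,::-1])
    print(n,{k:d[k] for k in d if k not in("pixels","range_z")})
s=sense();print(s)
E
```

```text
pics
side {'fx': 559.9829967047858, 'fy': 559.9829967047858, 'cx': 317.6105694717639, 'cy': 245.83411038736008, 'k1': 0.009535394736921188, 'eye': array([0.31745723, 0.84991035, 1.16785093]), 'orientation': array([ 0.05776787, -0.15700337,  0.92956266, -0.32852104])}
top {'fx': 592.4020904967233, 'fy': 592.4020904967233, 'cx': 318.09236206184005, 'cy': 244.17463417577662, 'k1': 0.012170022835362702, 'eye': array([0.47642989, 0.00934559, 1.25746118]), 'orientation': array([-0.02500718,  0.71415382, -0.69845381,  0.03900292])}
{'time': 0.1, 'q': array([ 1.23751268,  0.61588377, -0.01261539,  1.42476043,  0.00810238,
        1.10341077, -0.04034284]), 'qvel': array([ 0.0014039 , -0.00284123,  0.00047819, -0.0035216 , -0.00148241,
        0.00056863,  0.00022168]), 'effort': array([ 1.35793129e-03, -4.70379353e+01,  2.60282205e-01, -1.71570665e+01,
        1.01159775e-02,  5.86668175e-03,  1.34683501e-05]), 'eef_pos': array([ 0.19610839, -0.61902351,  0.24920696]), 'eef_rot': array([-6.98522660e-04,  8.06879589e-01, -5.90714715e-01, -9.83191193e-04]), 'ft_force': array([ 0.55101729, -0.60910049,  0.22930112]), 'torque': array([ 0.03150456,  0.0309586 , -0.00112348]), 'opening': 1.0004441873444034}
```

View pics/top0.png

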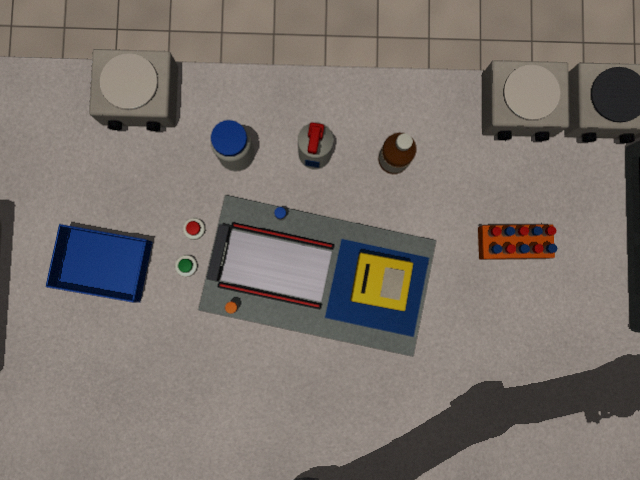

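View pics/side0.png

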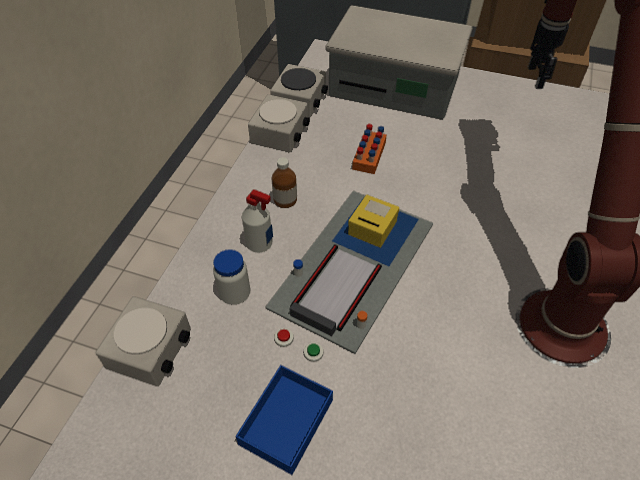

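Top view: the tray's corners are near (225,195), (435,239), (414,355) and (199,310). The yellow box is at about (382,280) with its bar on the left, toward the lane. The green button is at (186,266), the red at (193,229), and the lane runs to image left.

```bash
cat > h.py <<'E'
import numpy as np, cv2
from scipy.spatial.transform import Rotation as R
from scipy.optimize import least_squares
def Rc(d):
    w,x,y,z=d["orientation"]; return R.from_quat([x,y,z,w]).as_matrix()
def slopes(d,uv):
    uv=np.atleast_2d(uv).astype(float)
    p=np.c_[(uv[:,0]-d["cx"])/d["fx"],(uv[:,1]-d["cy"])/d["fy"]]; s=p.copy()
    for _ in range(10): s=p/(1+d["k1"]*(s**2).sum(1,keepdims=True))
    return s
def toplane(d,uv,z):
    s=slopes(d,uv); r=np.c_[s,np.ones(len(s))]@Rc(d).T
    t=(z-d["eye"][2])/r[:,2]; return d["eye"]+r*t[:,None]
def cloud(d):
    v,u=np.mgrid[0:480,0:640]; s=slopes(d,np.c_[u.ravel(),v.ravel()])
    zr=d["range_z"].ravel().astype(float)
    P=np.c_[s,np.ones(len(s))]*zr[:,None]@Rc(d).T+d["eye"]
    P[zr==0]=np.nan
    return P.reshape(480,640,3)
def proj(d,P):
    c=(np.atleast_2d(P)-d["eye"])@Rc(d); s=c[:,:2]/c[:,2:]
    s=s*(1+d["k1"]*(s**2).sum(1,keepdims=True))
    return s*d["fx"]+[d["cx"],d["cy"]]
def masks(d):
    hsv=cv2.cvtColor(np.ascontiguousarray(d["pixels"]),cv2.COLOR_RGB2HSV); h,s,v=[hsv[...,i].astype(int) for i in range(3)]
    m={}
    m["yellow"]=(h>20)&(h<35)&(s>150)&(v>90)
    m["green"]=(h>50)&(h<90)&(s>120)
    m["red"]=((h<6)|(h>174))&(s>130)&(v>60)
    m["blue"]=(h>100)&(h<125)&(s>150)
    return m
def comps(m,mn=20):
    n,l,st,c=cv2.connectedComponentsWithStats(m.astype(np.uint8))
    return [(st[i],c[i],l==i) for i in range(1,n) if st[i][4]>=mn]
E
python3 - <<'E'
from h import *
for n in("top","side"):
    d=dict(np.load(f"{n}0.npz")); C=cloud(d); m=masks(d)
    print(n)
    for k in m:
        for st,c,mm in comps(m[k]):
            z=np.nanmedian(C[mm][:,2]); print(k,st,c.round(1),"z",z.round(4),toplane(d,c,z).round(4)[0])
E
```

```text
top
yellow [ 351  253   62   58 1973] [379.6 281.3] z 0.0704 [ 0.5127 -0.138   0.0704]
green [179 259  13  13 140] [185. 265.] z 0.0219 [0.5392 0.2615 0.0219]
red [308 123  16  30 353] [314.5 135.9] z 0.1965 [7.716e-01 2.000e-04 1.965e-01]
red [186 221  14  14 152] [192.6 227.6] z 0.0215 [0.6177 0.249  0.0215]
red [234 224  98  23 266] [282.3 235.1] z 0.0226 [0.6061 0.0614 0.0226]
red [492 227  10   9  69] [496.3 230.9] z 0.0714 [ 0.6198 -0.3733  0.0714]
red [520 227   9   9  66] [523.9 230.6] z 0.0721 [ 0.6215 -0.4292  0.0721]
red [547 226   9   9  67] [551.1 230. ] z 0.0723 [ 0.6241 -0.4846  0.0723]
red [507 244   9   9  67] [510.9 248.2] z 0.0716 [ 0.5852 -0.4026  0.0716]
red [534 244  10   9  71] [538.4 248.1] z 0.0716 [ 0.5868 -0.4585  0.0716]
red [219 284 100  23 286] [268.9 295.1] z 0.0227 [0.4806 0.0858 0.0227]
blue [211 121  36  35 984] [228.6 137.8] z 0.13 [0.7818 0.1658 0.13  ]
blue [306 160  13   7  63] [312.  163.2] z 0.0642 [0.7513 0.0028 0.0642]
blue [275 207  11  12 103] [280.  212.4] z 0.0562 [0.6491 0.066  0.0562]
blue [  46  225  106   77 6041] [ 98.8 263.1] z 0.00
[... 2034 characters left out ...]
42 -0.4807  0.0698]
blue [365 130   5   6  24] [367.  132.3] z 0.0697 [ 0.6192 -0.4513  0.0697]
blue [374 138   5   6  23] [376.3 140.6] z 0.069 [ 0.583  -0.4246  0.069 ]
blue [360 142   5   6  25] [362.3 144.2] z 0.0701 [ 0.6174 -0.3941  0.0701]
blue [369 150   6   6  29] [371.9 152.7] z 0.0699 [ 0.5805 -0.3679  0.0699]
blue [ 333  212   85   54 1504] [379.7 240.4] z 0.0115 [ 0.4799 -0.1034  0.0115]
blue [266 225   7  18  66] [269.1 233.8] z 0.0556 [0.7511 0.0054 0.0556]
blue [214 250  30  26 602] [228.2 262.7] z 0.1306 [0.7784 0.1749 0.1306]
blue [294 260   9   9  64] [297.7 264. ] z 0.0558 [0.6463 0.0732 0.0558]
blue [ 236  366   97  108 5888] [284.8 418.9] z 0.0058 [0.5417 0.4354 0.0058]
```

Run:
```python
from h import *
for n in("top","side"):
    d=dict(np.load(f"{n}0.npz")); C=cloud(d).reshape(-1,3)
    g=C[(np.abs(C[:,2])<0.015)&(C[:,0]>0.3)&(C[:,0]<0.75)&(abs(C[:,1])<0.6)]
    g=g[abs(g[:,2]-np.median(g[:,2]))<0.004]
    A=np.c_[g[:,:2],np.ones(len(g))]; print(n,np.linalg.lstsq(A,g[:,2],rcond=None)[0],len(g))
    e=d["eye"]; print(Rc(d)[:,2])
```

```text
top [-0.00013674 -0.00063906  0.00091479] 76585
[ 0.09064089 -0.01876553 -0.99570683]
side [ 0.00010555 -0.00044401  0.00129698] 42330
[ 0.21055553 -0.59262228 -0.7774736 ]
```

```bash
cat >> h.py <<'E'
def refine(d,boxguess=None):
    """tray pose from red strips (z=.022) + box pose from lid top; returns (tx,ty,yaw),(bx,by,byaw)"""
    m=masks(d); C=cloud(d); out=[]
    strips=[]
    for st,c,mm in comps(m["red"],80):
        z=np.nanmedian(C[mm][:,2])
        if max(st[2],st[3])>35 and abs(z-0.022)<0.004:
            v,u=np.nonzero(mm); P=toplane(d,np.c_[u,v],0.022)[:,:2]
            if np.ptp(P[:,1])>0.15 and P[:,0].min()>0.25: strips.append(P)
    cs=[];dirs=[];info=[]
    for P in strips:
        (c,sz,a)=cv2.minAreaRect(P.astype(np.float32)*1000)
        mu=P.mean(0); w,V=np.linalg.eigh(np.cov((P-mu).T)); dv=V[:,1]; dv=dv*np.sign(dv[1])
        cs.append(np.array(c)/1000); dirs.append(dv); info.append((np.array(c).round(1),np.round(sz,1),np.arctan2(-dv[0],dv[1])))
    return cs,dirs,info
def boxpose(d,yaw0,ztop=0.07):
    C=cloud(d); m=masks(d)
    c=max(comps(m["yellow"],100),key=lambda a:a[0][4])
    x,y,w,h=c[0][:4]; mm=np.zeros((480,640),bool); mm[y-3:y+h+3,x-3:x+w+3]=1
    mm&=(C[...,2]>ztop-0.007)&(C[...,2]<ztop+0.007)
    mm=max(comps(mm,100),key=lambda a:a[0][4])[2]
    v,u=np.nonzero(mm); P=toplane(d,np.c_[u,v],ztop)[:,:2]
    (ce,sz,a)=cv2.minAreaRect(P.astype(np.float32)*1000)
    yaw=np.radians(a)
    while yaw-yaw0>np.pi/4: yaw-=np.pi/2
    while yaw-yaw0<-np.pi/4: yaw+=np.pi/2
    return np.array(ce)/1000,yaw,sz,P.mean(0)
E
python3 - <<'E'
from h import *
for n in("top","side"):
    d=dict(np.load(f"{n}0.npz"))
    cs,dirs,info=refine(d); print(n)
    for i in info: print(i)
    yaw=np.mean([i[2] for i in info]); b=boxpose(d,yaw); print("box",b)
    mid=np.mean(cs,0); ax=np.array([-np.sin(yaw),np.cos(yaw)]); o=mid-0.08*ax; xx=np.array([ax[1],-ax[0]])
    print("tray",o,yaw,"box in tray",(b[0]-o)@xx,(b[0]-o)@ax,b[1]-yaw)
    m=masks(d)
    for k in("green","red"):
        for st,c,mm in comps(m[k],80):
            p=toplane(d,c,0.022)[0,:2]-o
            if abs(p@ax-.265)<.03: print(k,p@xx,p@ax)
    # check: draw
    im=d["pixels"].copy()
    def T(P,z): P=np.array(P); return np.c_[o+P[:,:1]*xx+P[:,1:]*ax,np.full(len(P),z)]
    for P,z in(([[-.125,-.24],[.125,-.24],[.125,.22],[-.125,.22]],.01),([[-.058,-.03],[-.07,-.03],[-.07,.19],[-.058,.19]],.022),([[.058,-.03],[.07,-.03],[.07,.19],[.058,.19]],.022)):
        cv2.polylines(im,[np.round(proj(d,T(P,z))*8).astype(np.int32)],True,(0,255,0),1,0,3)
    by=b[1];R2=np.array([[np.cos(by),-np.sin(by)],[np.sin(by),np.cos(by)]])
    Q=np.array([[-.05,-.055],[.05,-.055],[.05,.055],[-.05,.055]])@R2.T+b[0]
    cv2.polylines(im,[np.round(proj(d,np.c_[Q,np.full(4,.07)])*8).astype(np.int32)],True,(255,0,255),1,0,3)
    im=im[180:370,170:450] if n=="top" else im[180:370,250:450]
    cv2.imwrite(f"pics/ov_{n}.png",cv2.resize(im[:,:,::-1],None,fx=2.8,fy=2.8,interpolation=cv2.INTER_CUBIC))
E
```

```text
top
(array([606.1,  61.1]), array([208.3,   5.6]), np.float64(-0.1898098179029355))
(array([480.7,  86.4]), array([209.9,   5.8]), np.float64(-0.18992040795270998))
box (array([ 0.51198447, -0.14326767]), np.float64(-0.1654543422014072), (110.18521881103516, 99.77864837646484), array([ 0.51176658, -0.14338073]))
tray [ 0.52829353 -0.00482178] -0.18986511292782274 box in tray 0.010112411834272446 -0.1390359281921942 0.024410770726415537
green -0.039587646895484926 0.26358236383205824
red 0.03984235016476724 0.2660509454291167
side
(array([604.1,  59. ]), array([203.6,   5. ]), np.float64(-0.19108070370149494))
(array([479.3,  88.3]), array([211.3,   5. ]), np.float64(-0.1913705227269231))
box (array([ 0.51098169, -0.13648213]), np.float64(-0.16420332227934265), (117.89871978759766, 101.17440032958984), array([ 0.51075016, -0.13665721]))
tray [ 0.52647513 -0.00489563] -0.191225613214209 box in tray 0.009798607523406732 -0.1321326634794549 0.027022290934866355
green -0.042017153130342814 0.2702396834608046
red 0.0376708691212292 0.27162350805248475
```

View pics/ov_top.png

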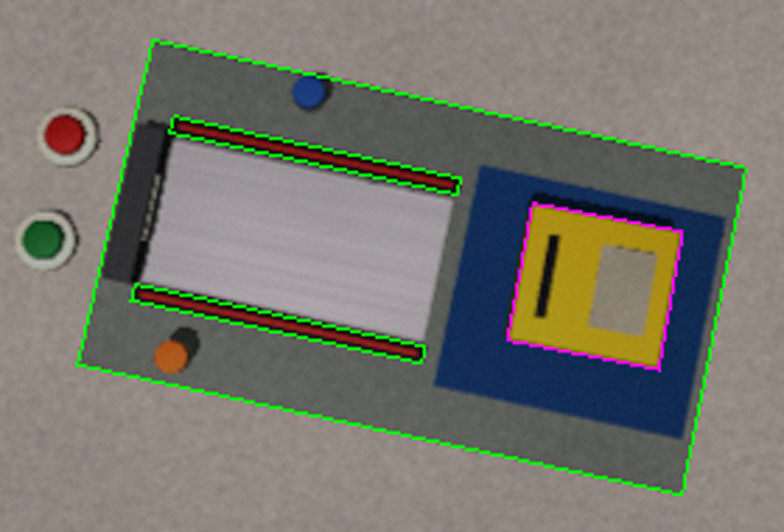

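The overlay fits the tray's outline, rails and lid closely. In the tray frame the box is at x=+10 mm, y=-139 mm, yaw +0.024, and green is at x=-40 mm. First I'll push it sideways from +x to centre and square it. I'll look at the gripper too, since the two cameras disagree by a few mm.

```bash
cat >> h.py <<'E'
O=np.array([0.52829,-0.00482]); YAW=-0.18987
AX=np.array([-np.sin(YAW),np.cos(YAW)]); XX=np.array([np.cos(YAW),np.sin(YAW)])
def W(x,y,z): return np.r_[O+x*XX+y*AX,z]
def totray(p): p=np.asarray(p)[:2]-O; return np.array([p@XX,p@AX])
def quat(xdir):
    x=np.r_[xdir,0.]; z=np.array([0,0,-1.]); y=np.cross(z,x)
    q=R.from_matrix(np.c_[x,y,z]).as_quat(); return np.array([q[3],q[0],q[1],q[2]])
def look(cams,tag,crop=True):
    d=cams.get_image("top"); s=cams.get_image("side")
    for n,e in(("top",d),("side",s)):
        np.savez(f"{n}_{tag}.npz",**e)
    a=cv2.resize(d["pixels"][170:380,165:465],(800,560)); cv2.imwrite(f"pics/top_{tag}.png",a[:,:,::-1])
    a=cv2.resize(s["pixels"][120:370,230:480],(600,600),interpolation=cv2.INTER_CUBIC); cv2.imwrite(f"pics/side_{tag}.png",a[:,:,::-1])
    b=boxpose(d,YAW); print("box in tray(top):",(totray(b[0])*1000).round(1),"yaw",round(b[1]-YAW,4),np.round(b[2],1))
    return d,s
E
python3 - <<'E'
from h import *
from station import manip, ik, sense, cams
for s in(1,-1):
    for (P,x) in((W(.1,-.139,.2),AX),(W(0,-.23,.2),XX),(W(0,.07,.058),XX),(W(-.04,.2636,.1),XX)):
        q=ik(P,quat(s*x)); print(s,None if q is None else q.round(2))
E
```

```text
1 [ 0.63  0.71 -0.71  1.56  0.51  1.06  1.17]
1 [ 0.63  0.52 -0.34  1.81  0.22  0.85 -0.  ]
1 [-0.01  0.73 -0.23  1.91  0.31  0.54 -0.64]
1 [-0.18  0.76 -0.51  1.72  0.5   0.79 -1.12]
-1 [ 0.21  0.62  0.03  1.58 -0.02  0.95 -1.51]
-1 [ 0.08  0.54  0.49  1.83 -0.33  0.86 -2.6 ]
-1 [ 0.48  1.04 -1.15  1.89  1.13  1.06  1.78]
-1 [ 0.11  1.01 -1.15  1.71  1.02  1.14  1.6 ]
```

Run:
```python
from h import *
from station import manip, ik, sense, cams
manip.gripper_to(0.6)
manip.move_ptp(W(.11,-.139,.16),quat(-AX))
manip.move_linear(W(.11,-.139,.058),speed=0.15)
s=sense(); print(s["time"],s["eef_pos"],totray(s["eef_pos"]),s["ft_force"],s["opening"])
d,sd=look(cams,"a")
for n,e in(("top",d),("side",sd)):
    C=cloud(e); t=C-np.r_[s["eef_pos"]]
    # gripper points in local frame (XX,AX,z)
    L=np.stack([t[...,:2]@XX,t[...,:2]@AX,C[...,2]],-1)
    for z0,z1 in((.03,.06),(.06,.09),(.09,.115),(.115,.15)):
        mm=(L[...,2]>z0)&(L[...,2]<z1)&(abs(L[...,0])<.045)&(abs(L[...,1])<.09)
        p=L[mm]
        if len(p)>5: print(n,z0,len(p),np.percentile(p,2,axis=0).round(4),np.percentile(p,98,axis=0).round(4))
```

```text
3.5917 [ 0.61086337 -0.16252998  0.05887439] [ 0.11085423 -0.13929156] [0.47622623 0.26368853 0.52132527] 0.5989491256776828
box in tray(top): [  8.1 -98. ] yaw 0.2027 [102.1  40.1]
top 0.06 7 [-0.0127  0.0292  0.0642] [-0.005   0.0367  0.0895]
top 0.09 64 [-0.0156  0.0258  0.0908] [0.0008 0.0545 0.1142]
top 0.115 160 [-0.0147  0.0247  0.1164] [0.0122 0.064  0.1497]
side 0.03 44 [-0.0115 -0.0321  0.0437] [0.0068 0.0386 0.0597]
side 0.06 85 [-0.0125 -0.0327  0.0607] [0.0038 0.0414 0.089 ]
side 0.09 131 [-0.017  -0.0549  0.0909] [0.0103 0.0604 0.1143]
side 0.115 232 [-0.0198 -0.0216  0.1156] [0.0107 0.0682 0.1494]
```

View pics/top_a.png

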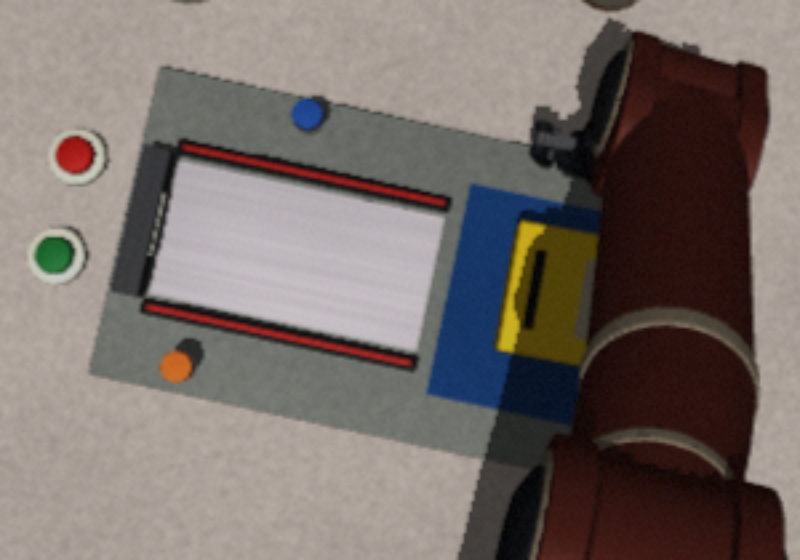

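View pics/side_a.png

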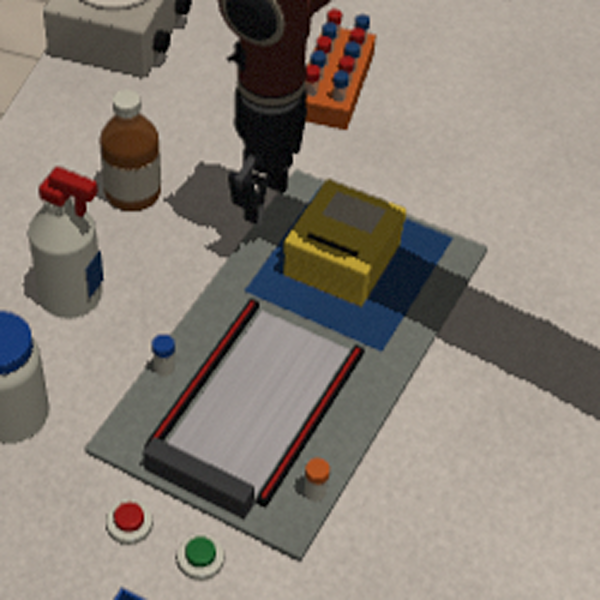

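The top view is blocked by the arm over the box, but the side view shows the fingers clear on the box's +x side. Comparing the fingers with the TCP, the true position lies about midway between the cameras: top reads about 3 mm low in tray y. Now the sideways push.

```bash
cat >> h.py <<'E'
OS=np.array([0.52648,-0.0049])  # tray origin as the side camera sees it (x good, y poorly)
def sidebox(s):
    C=cloud(s); m=masks(s)
    c=max(comps(m["yellow"],100),key=lambda a:a[0][4]); x,y,w,h=c[0][:4]
    mm=np.zeros((480,640),bool); mm[y-3:y+h+3,x-3:x+w+3]=1
    mm&=(C[...,2]>.0665)&(C[...,2]<.0745)
    mm=max(comps(mm,50),key=lambda a:a[0][4])[2]; v,u=np.nonzero(mm)
    P=toplane(s,np.c_[u,v],.07)[:,:2]; ce,sz,a=cv2.minAreaRect(P.astype(np.float32)*1000); yaw=np.radians(a)
    while yaw-YAW>np.pi/4: yaw-=np.pi/2
    while yaw-YAW<-np.pi/4: yaw+=np.pi/2
    p=np.array(ce)/1000-OS; return np.r_[p@XX,p@AX]*1000,yaw+.19122,np.round(sz,1)
E
python3 - <<'E'
from h import *
from station import manip, ik, sense, cams
for t in("0","a"): print(sidebox(dict(np.load(f"side{'' if t=='0' else '_'}{t}.npz"))))
f0=sense()["ft_force"]
manip.move_linear(W(.066,-.139,.058),speed=0.06)
s=sense(); print(s["time"],totray(s["eef_pos"]),(s["ft_force"]-f0).round(2))
sd=cams.get_image("side"); print(sidebox(sd)); np.savez("side_b.npz",**sd)
E
```

```text
(array([   9.95262472, -133.9788337 ]), np.float64(0.026102015044269733), array([114.1, 100.7]))
(array([ 10.17016514, -98.4685671 ]), np.float64(0.4497191486420528), array([101.7,  74. ]))
4.575 [ 0.06591489 -0.13883199] [ 0.12 -1.14 -1.4 ]
(array([   6.64138225, -102.53478193]), np.float64(0.4910519580370574), array([100.9,  87.6]))
```

```bash
cat >> h.py <<'E'
def lid(d,off=None,lo=.0665,hi=.0745):
    O_=O if off is None else off
    C=cloud(d); hsv=cv2.cvtColor(np.ascontiguousarray(d["pixels"]),cv2.COLOR_RGB2HSV); h,s,v=[hsv[...,i].astype(int) for i in range(3)]
    mm=(h>18)&(h<38)&(s>110)&(v>25)&(C[...,2]>lo)&(C[...,2]<hi)
    mm=cv2.morphologyEx(mm.astype(np.uint8),cv2.MORPH_CLOSE,np.ones((3,3)))
    mm=max(comps(mm,50),key=lambda a:a[0][4])[2]; vv,u=np.nonzero(mm)
    P=toplane(d,np.c_[u,vv],.07)[:,:2]; ce,sz,a=cv2.minAreaRect(P.astype(np.float32)*1000); yaw=np.radians(a)
    while yaw-YAW>np.pi/4: yaw-=np.pi/2
    while yaw-YAW<-np.pi/4: yaw+=np.pi/2
    p=np.array(ce)/1000-O_; return (np.r_[p@XX,p@AX]*1000).round(1),round(yaw-YAW+(0 if off is None else .00135),4),np.round(sz,1)
E
python3 - <<'E'
from h import *
for t in("0","_a","_b"): print(lid(dict(np.load(f"side{t}.npz")),OS))
print(lid(dict(np.load("top0.npz")),None,.063,.077))
E
```

```text
(array([   9.4, -133.5]), np.float64(0.0177), array([112.5,  99.5]))
(array([   9.8, -132.8]), np.float64(0.0237), array([113.1,  99.8]))
(array([   4.9, -131.6]), np.float64(0.0039), array([111.3, 100.8]))
(array([  10.3, -138.7]), np.float64(0.0258), array([109.4,  99.5]))
```

Run:
```python
from h import *
from station import manip, ik, sense, cams
manip.move_linear(W(.0612,-.139,.058),speed=0.05)
manip.hold(0.2)
manip.move_linear(W(.10,-.139,.058),speed=0.12)
manip.move_linear(W(.10,-.139,.14),speed=0.2)
manip.move_ptp(W(0,-.30,.14),quat(XX))
s=sense(); print(s["time"],totray(s["eef_pos"]))
d=cams.get_image("top");sd=cams.get_image("side"); np.savez("side_c.npz",**sd); np.savez("top_c.npz",**d)
print(lid(sd,OS),lid(d,None,.063,.077))
cv2.imwrite("pics/top_c.png",d["pixels"][170:420,165:500,::-1].repeat(2,0).repeat(2,1))
```

```text
7.45 [-4.15381424e-05 -2.99249886e-01]
(array([   0.5, -131.5]), np.float64(0.0031), array([114.2,  99.7])) (array([   1.1, -137.8]), np.float64(0.0011), array([109.5,  99.4]))
```

View pics/top_c.png

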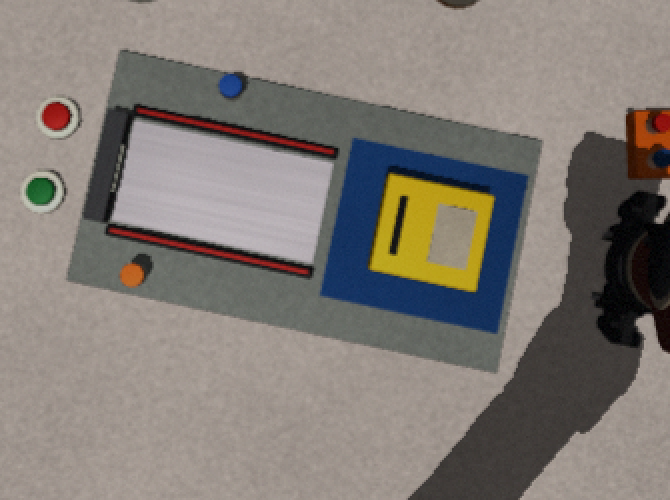

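The box is now centred (+1 mm, yaw about 0), with the gripper behind it. I'll go in low behind it and push in stages.

Run:
```python
from h import *
from station import manip, ik, sense, cams
manip.move_linear(W(.001,-.245,.12),speed=0.2)
manip.move_linear(W(.001,-.245,.046),speed=0.12)
f0=sense()["ft_force"]
manip.move_linear(W(.0,-.145,.046),speed=0.06)
s=sense(); print(s["time"],totray(s["eef_pos"]),s["eef_pos"][2],(s["ft_force"]-f0).round(2))
d,sd=look(cams,"d")
print(lid(sd,OS),lid(d,None,.063,.077))
```

```text
10.575 [-3.35522847e-05 -1.45089229e-01] 0.045988709881859664 [-0.46 -0.85  1.01]
box in tray(top): [  0.1 -83.1] yaw 0.0031 [113.7  99.7]
(array([ -0.3, -75.6]), np.float64(0.0135), array([115. , 100.5])) (array([  0.2, -80.9]), np.float64(0.0047), array([109.4,  99.5]))
```

View pics/side_d.png

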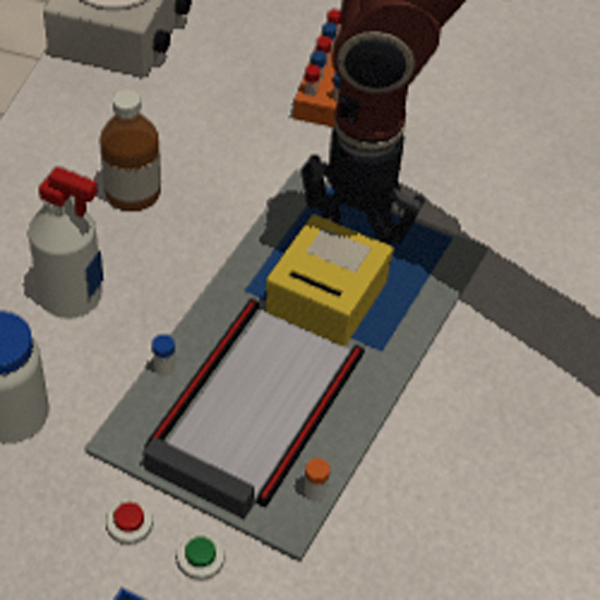

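View pics/top_d.png

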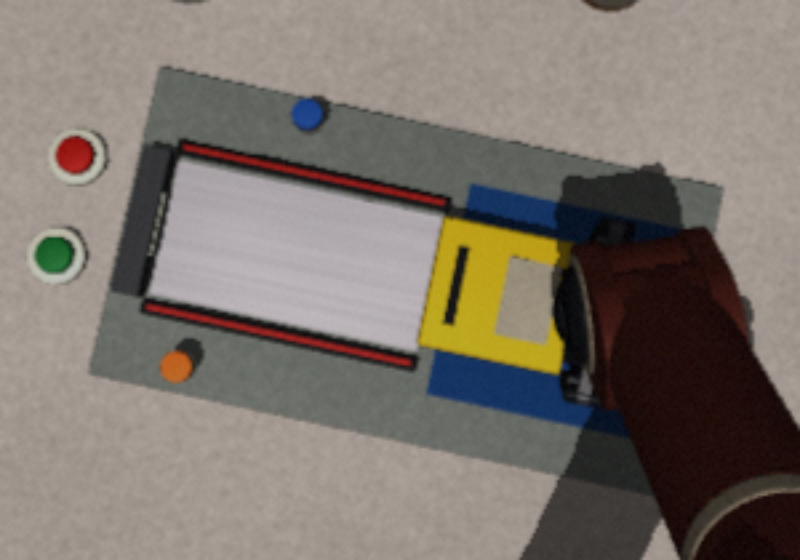

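The box is lined up with the lane: front edge at about (430,280) in the top crop, x≈0, yaw≈0.004. Continuing.

Run:
```python
from h import *
from station import manip, ik, sense, cams
f0=sense()["ft_force"]
for i,y in enumerate((-.08,-.02,.03)):
    manip.move_linear(W(.0,y,.046),speed=0.06)
    s=sense(); print(s["time"],totray(s["eef_pos"]).round(4),(s["ft_force"]-f0).round(2))
    d,sd=look(cams,f"e{i}")
    l=lid(d,None,.063,.077); print(lid(sd,OS),l)
    if abs(l[0][0])>2.5 or abs(l[1])>.03: break
```

```text
11.9083 [ 0.     -0.0793] [ 1.82  1.84 -1.7 ]
box in tray(top): [ -0.2 -15.4] yaw 0.0046 [109.6  99.7]
(array([-1.1, -9.1]), np.float64(0.0066), array([115.3, 101.9])) (array([ -0.1, -14.8]), np.float64(0.0039), array([108.4,  99.5]))
13.1583 [ 0.0003 -0.0194] [ 1.55  2.39 -1.78]
box in tray(top): [-0.6 47. ] yaw 0.0047 [105.2  99.7]
(array([-0.6, 50.5]), np.float64(0.0065), array([113.4, 100.4])) (array([-0.2, 47.2]), np.float64(0.0047), array([104.8,  99. ]))
14.2417 [0.0001 0.0309] [ 0.57  1.75 -1.38]
box in tray(top): [ -1.1 101.8] yaw 0.005 [96.5 99.7]
(array([ -1.2, 100.9]), np.float64(0.0064), array([113. , 100.4])) (array([ -0.7, 103.1]), np.float64(0.0065), array([94.1, 99. ]))
```

```bash
cd pics; ls; python3 -c "
import cv2,numpy as np
a=cv2.imread('top_e2.png');b=cv2.imread('side_e2.png');b=cv2.resize(b,(400,400));a=cv2.resize(a,(400,280));c=np.zeros((400,800,3),np.uint8);c[:280,:400]=a;c[:,400:]=b;cv2.imwrite('both_e2.png',c)"
```

```text
ov_side.png
ov_top.png
side0.png
side_a.png
side_d.png
side_e0.png
side_e1.png
side_e2.png
top0.png
top_a.png
top_c.png
top_d.png
top_e0.png
top_e1.png
top_e2.png
```

View pics/both_e2.png

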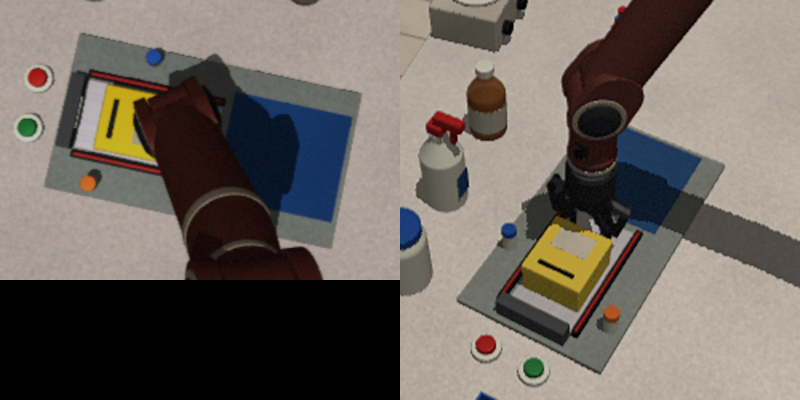

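Centred in the lane (x about -1 mm, yaw 0.005), nearing the stop. I'll finish slowly with a force guard.

Run:
```python
from h import *
from station import manip, ik, sense, cams
manip.move_linear(W(.0005,.060,.046),speed=0.05)
f0=sense()["ft_force"]; print(f0)
r=manip.move_linear(W(.0005,.084,.046),speed=0.015,max_force=7)
s=sense(); print(r,s["time"],totray(s["eef_pos"]).round(4),(s["ft_force"]-f0).round(2))
d,sd=look(cams,"f"); print(lid(sd,OS),lid(d,None,.063,.077))
```

```text
[-1.07801339  0.25840774 -0.53683273]
True 15.975 [-0.0002  0.0697] [ 1.45 -0.71  0.93]
box in tray(top): [ -0.8 147.4] yaw -0.0 [81.6 99.7]
(array([ -0.8, 138.7]), np.float64(-0.005), array([112.7, 100.9])) (array([ -0.4, 147.4]), np.float64(0.0007), array([81.6, 98.9]))
```

View pics/side_f.png

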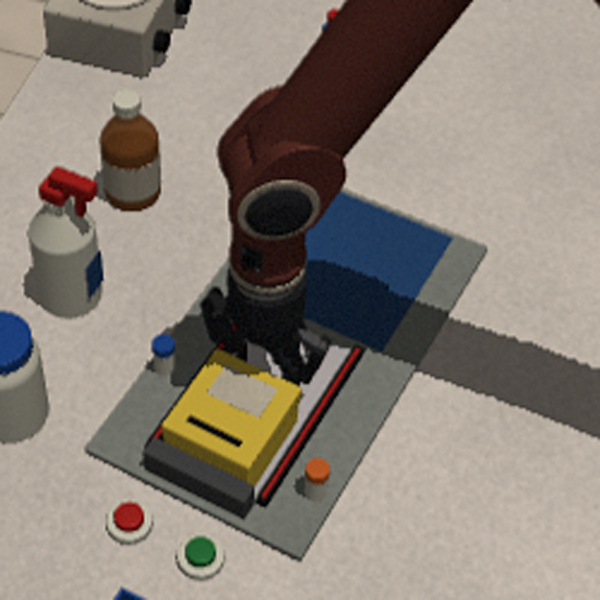

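It hit the stop, but the top view puts the front at 188 to 189 mm. I'll press again to confirm it is fully home.

Run:
```python
from h import *
from station import manip, ik, sense, cams
for k,mf in enumerate((7,9)):
    f0=sense()["ft_force"]
    r=manip.move_linear(W(.0,.084,.046),speed=0.012,max_force=mf)
    s=sense(); print(r,s["time"],totray(s["eef_pos"]).round(4),f0.round(2),(s["ft_force"]-f0).round(2))
d,sd=look(cams,"g"); print(lid(sd,OS),lid(d,None,.063,.077))
```

```text
True 16.7417 [-0.0008  0.0696] [0.66 0.51 0.99] [-0.59 -0.89 -0.9 ]
True 17.375 [-0.0014  0.0694] [ 0.07 -0.38  0.08] [ 0.12 -0.38  2.04]
box in tray(top): [ -0.8 149.3] yaw -0.0 [77.7 99.7]
(array([ -0.5, 139.4]), np.float64(-0.0047), array([113.7, 100.2])) (array([ -0.4, 150.8]), np.float64(0.0063), array([75.3, 99.1]))
```

Run:
```python
from h import *
from station import manip, ik, sense, cams
manip.move_linear(W(.0,.03,.046),speed=0.08)
manip.move_linear(W(.0,-.02,.20),speed=0.2)
manip.move_ptp(W(.0,-.25,.22),quat(XX))
s=sense(); print(s["time"])
d,sd=look(cams,"h"); print(lid(sd,OS),lid(d,None,.063,.077))
```

```text
19.9833
box in tray(top): [ -0.8 133.2] yaw -0.0001 [110.   99.7]
(array([ -0.8, 139.1]), np.float64(-0.0075), array([111.7, 101. ])) (array([ -0.5, 133.3]), np.float64(0.0021), array([110. ,  99.2]))
```

View pics/top_h.png

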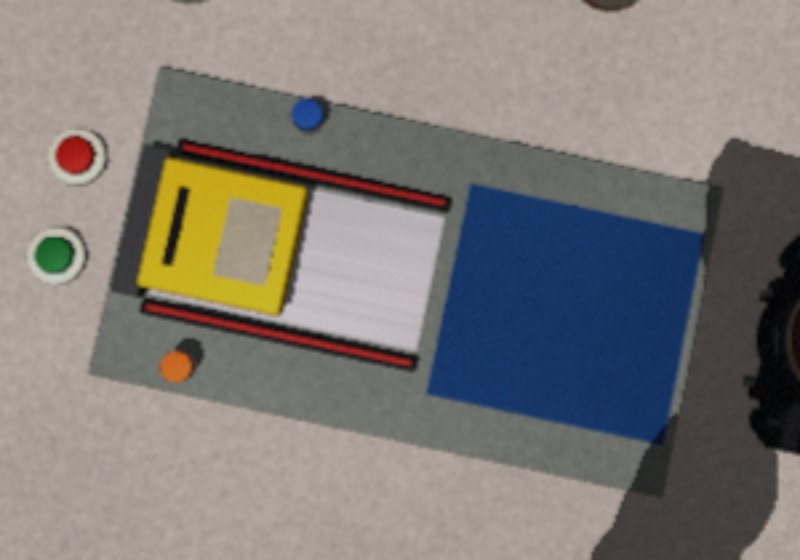

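View pics/side_h.png

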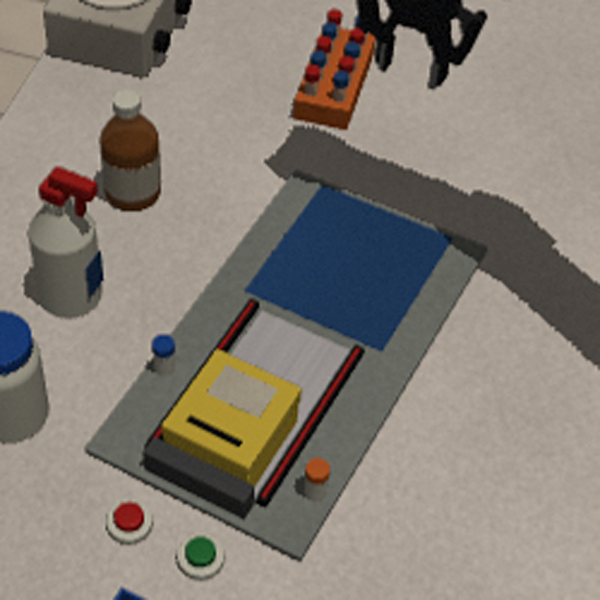

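Unobstructed, the box reads y=133.2 mm (target 135). Force stopped it three times, but I'll check the tray datum using plate edges and the stop face in the first image.

Run:
```python
from h import *
d=dict(np.load("top0.npz")); dh=dict(np.load("top_h.npz"))
def prof(d,xs,ys,z,ch=None):
    X,Y=np.meshgrid(xs,ys); P=O+X.ravel()[:,None]*XX+Y.ravel()[:,None]*AX
    uv=proj(d,np.c_[P,np.full(len(P),z)]).astype(np.float32)
    im=d["pixels"].astype(np.float32); im=im.mean(2) if ch is None else im[...,ch]
    v=cv2.remap(im,uv[:,0].reshape(X.shape),uv[:,1].reshape(X.shape),cv2.INTER_LINEAR)
    return v.mean(1)
ys=lambda c:np.arange(c-.012,c+.0121,.0005)
def edge(d,xs,c,z,ch=None):
    y=ys(c); p=prof(d,xs,y,z,ch); g=np.gradient(p); k=np.argmax(abs(g)); w=abs(g)*(abs(y-y[k])<.004); return round(1000*(y*w).sum()/w.sum(),2),round(g[k]*2,1)
xs=np.linspace(-.045,.045,40)
print("plate +.22:",edge(d,np.r_[np.linspace(-.115,-.07,20),np.linspace(.07,.115,20)],.22,.01))
print("plate -.24:",edge(d,np.linspace(-.11,.11,40),-.24,.01))
print("apron -.03 (z.01):",edge(d,xs,-.03,.01,2))
for z in(.01,.045): print("stop profile z",z,list(zip((ys(.19)*1000).astype(int)[::2],prof(d,xs,ys(.19),z).astype(int)[::2])))
for D,n in((dh,"h"),): 
  print("box front at z.07:",edge(D,np.linspace(-.035,.035,30),.19,.07,0)," rear:",edge(D,xs*.8,.08,.07,0))
C=cloud(d); t=C[...,:2]-O; x=t@XX;y=t@AX
m=(abs(x)<.045)&(C[...,2]>.04)&(C[...,2]<.05)&(y>.15)&(y<.24); print("stop-top y range",np.percentile(y[m],[1,5,95,99]),m.sum(), np.median(C[m][:,2]))
```

```text
plate +.22: (np.float64(219.83), np.float32(12.9))
plate -.24: (np.float64(-240.57), np.float32(-12.9))
apron -.03 (z.01): (np.float64(-28.01), np.float32(18.9))
stop profile z 0.01 [(np.int64(178), np.int64(153)), (np.int64(179), np.int64(152)), (np.int64(180), np.int64(152)), (np.int64(181), np.int64(152)), (np.int64(182), np.int64(152)), (np.int64(183), np.int64(152)), (np.int64(184), np.int64(150)), (np.int64(185), np.int64(142)), (np.int64(186), np.int64(124)), (np.int64(187), np.int64(99)), (np.int64(188), np.int64(70)), (np.int64(189), np.int64(46)), (np.int64(190), np.int64(36)), (np.int64(191), np.int64(41)), (np.int64(192), np.int64(48)), (np.int64(193), np.int64(50)), (np.int64(194), np.int64(47)), (np.int64(195), np.int64(43)), (np.int64(196), np.int64(40)), (np.int64(197), np.int64(42)), (np.int64(198), np.int64(46)), (np.int64(199), np.int64(48)), (np.int64(200), np.int64(48)), (np.int64(201), np.int64(48)), (np.int64(202), np.int64(47))]
stop profile z 0.045 [(np.int64(178), np.int64(152)), (np.int64(179), np.int64(150)), (np.int64(180), np.int64(141)), (np.int64(181),
[... 159 characters left out ...]
.int64(43)), (np.int64(187), np.int64(48)), (np.int64(188), np.int64(48)), (np.int64(189), np.int64(45)), (np.int64(190), np.int64(40)), (np.int64(191), np.int64(40)), (np.int64(192), np.int64(43)), (np.int64(193), np.int64(47)), (np.int64(194), np.int64(48)), (np.int64(195), np.int64(48)), (np.int64(196), np.int64(47)), (np.int64(197), np.int64(47)), (np.int64(198), np.int64(47)), (np.int64(199), np.int64(47)), (np.int64(200), np.int64(46)), (np.int64(201), np.int64(46)), (np.int64(202), np.int64(47))]
box front at z.07: (np.float64(188.89), np.float32(-34.8))  rear: (np.float64(80.41), np.float32(34.3))
stop-top y range [0.18814032 0.18907422 0.20895902 0.21019004] 471 0.045042008323842975
```

From the edges, the box centre is at 134.65 mm with the tray datum at -0.4 mm, so it is at 135.0 mm and home. Next is the green button, at the mean of the two cameras.

Run:
```python
from h import *
from station import manip, ik, sense, cams
manip.gripper_to(0.0)
B=np.array([.538,.265])
manip.move_ptp(np.r_[B,.15],quat(XX))
manip.move_linear(np.r_[B,.055],speed=0.15)
manip.hold(.2)
s=sense(); print(s["time"],s["eef_pos"],s["opening"])
sd=cams.get_image("side"); d=cams.get_image("top")
a=cv2.resize(sd["pixels"][260:400,220:400],(720,560),interpolation=cv2.INTER_CUBIC); cv2.imwrite("pics/side_i.png",a[:,:,::-1])
```

```text
23.4917 [0.53869082 0.26534682 0.05616256] -0.00013913630783851514
```

View pics/side_i.png

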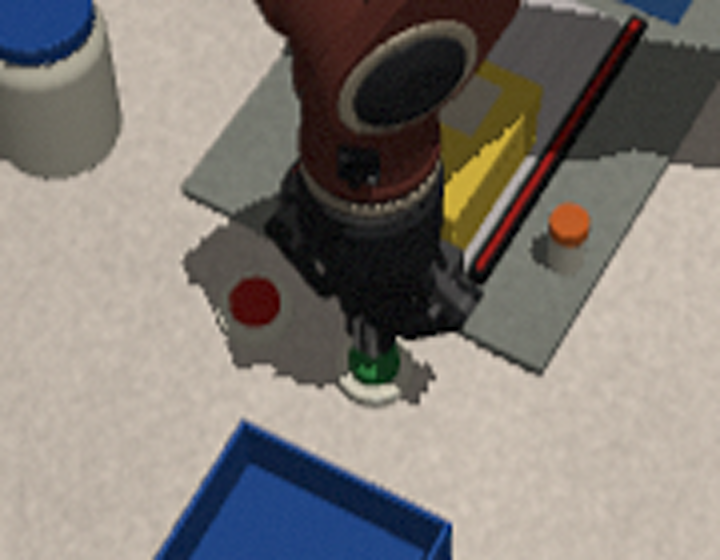

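The shut fingertips at (373,350) are over the green button at (373,365), and the red one is clear. Pressing.

Run:
```python
from h import *
from station import manip, ik, sense, cams
B=np.array([.538,.265]); f0=sense()["ft_force"]
r=manip.move_linear(np.r_[B,.028],speed=0.015,max_force=14)
s=sense(); print(r,s["time"],s["eef_pos"],(s["ft_force"]-f0).round(2))
manip.hold(.3)
s=sense(); print(s["eef_pos"],(s["ft_force"]-f0).round(2))
sd=cams.get_image("side")
a=cv2.resize(sd["pixels"][260:400,220:400],(720,560),interpolation=cv2.INTER_CUBIC); cv2.imwrite("pics/side_j.png",a[:,:,::-1])
```

```text
True 24.8667 [0.53799314 0.26498732 0.03520702] [-0.97  0.47  4.5 ]
[0.53798613 0.26501716 0.03518867] [-0.07  0.81  4.79]
```

View pics/side_j.png

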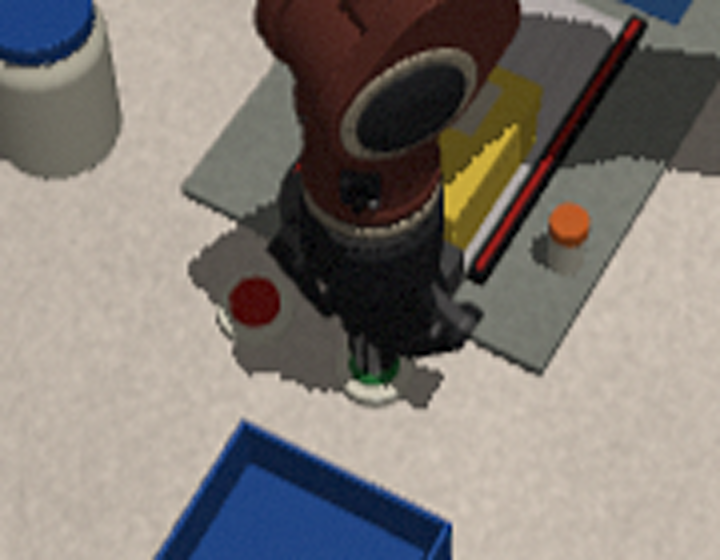

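It tripped at 14 N but rests at only 4.8 N, about 5.8 mm down. I'll press a bit harder to be sure it bottoms out.

Run:
```python
from h import *
from station import manip, ik, sense, cams
B=np.array([.538,.265])
for mf in (15,20):
    r=manip.move_linear(np.r_[B,.030],speed=0.01,max_force=mf)
    s=sense(); print(r,s["time"],s["eef_pos"].round(5),s["ft_force"].round(2))
try:
    manip.move_linear(np.r_[B,.0342],speed=0.01); manip.hold(.3)
except Exception as e: print(e)
s=sense(); print(s["time"],s["eef_pos"].round(5),s["ft_force"].round(2))
```

```text
True 25.5167 [0.53799 0.26503 0.0352 ] [-0.61 -0.62  4.55]
True 25.85 [0.538   0.26504 0.03516] [-0.63 -1.34  5.78]
26.4 [0.53803 0.26507 0.03513] [-1.94 -0.72  6.75]
```

The button is hard against its end: z stays at 35.1 mm while the target goes lower, at 6.8 N. Release, retreat and check.

Run:
```python
from h import *
from station import manip, ik, sense, cams
B=np.array([.538,.265])
manip.move_linear(np.r_[B,.15],speed=0.1)
manip.move_linear(np.r_[W(.0,.05,.25)],speed=0.25)
manip.move_ptp(W(.0,-.25,.25),quat(XX))
s=sense(); print(s["time"],s["ft_force"])
d,sd=look(cams,"k"); print(lid(sd,OS),lid(d,None,.063,.077))
d0=dict(np.load("top0.npz"))
for D in(d0,d):
    C=cloud(D)
    for k in("green","red"):
        for st,c,mm in comps(masks(D)[k],80):
            p=totray(toplane(D,c,.022)[0])
            if abs(p[1]-.265)<.03: print(k,p.round(4),"z",np.nanmedian(C[mm][:,2]).round(4))
```

```text
29.975 [ 0.28713557  0.18186549 -0.30796815]
box in tray(top): [ -0.8 133.3] yaw -0.0006 [109.8  99.7]
(array([ -0.9, 139. ]), np.float64(-0.0075), array([111.9, 100.9])) (array([ -0.6, 133.3]), np.float64(-0.0), array([109.8,  99.2]))
green [-0.0396  0.2636] z 0.0219
red [0.0398 0.2661] z 0.0215
green [-0.0397  0.2637] z 0.022
red [0.0398 0.2659] z 0.0215
```

View pics/top_k.png

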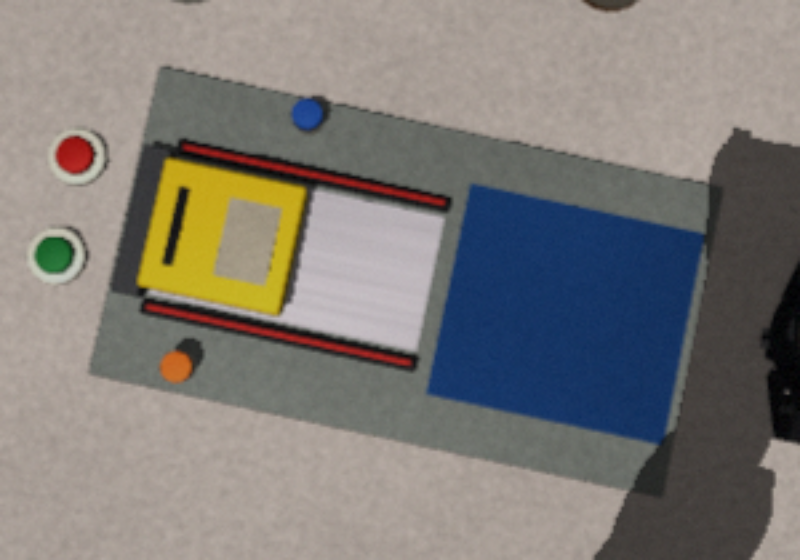

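The box is against the stop at (150,225), the green button is back up at z=22 mm, and the red button and vials haven't moved. Handing in.

```bash
python3 -c "
from station import manip
print(manip.sign_off())"
```

```text
the job is handed in; nothing more can be done
None
```

The yellow box is home against the stop and the green button has been pressed fully down and come back up. The job was handed in just after 30 s on the robot's clock. I first nudged the box sideways on the apron to centre and square it, then pushed it straight down the lane from behind with the fingertips above rail height.

**Last checks**
- **Box in the lane:** it sits about 1 mm off the centre line with yaw near 0, which leaves about 7 mm to each rail. I saw no contact with a rail at any stage.
- **Box at the stop:** the force guard stopped the push three times at the same spot.
- **Green button:** it would not go below about 6 mm of travel even with more force (6.8 N held). Afterwards its top read 22 mm, its original height.
- **Everything else:** the red button read the same before and after. The vials look unmoved in the last top picture, and the robot finished clear of everything.

**Readings that disagreed**
- **Cameras:** the two cameras differed by about 6–7 mm along the lane. I judged the box's fit within the top camera's own picture and took the average of the two for the button.
- **Box position:** the lid outline put the box at 133.3 mm instead of 135 mm. The lid and plate edges put it at 135.0 mm, and the visible stop edge also read 1–2 mm short, so I took the box as fully home.

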